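Check two faces of a bobbin-carrier base on the squareness gauge

ROBOT

A 6-joint arm with a two-finger parallel gripper is mounted at the origin on the work surface. World frame = base frame: x ahead of the robot, y to its left, z up, the work surface at z = 0. Lengths are in m, angles in rad, forces in N, time in s.
With the tool pointing down it reaches from about 0.325 to 0.85 m from the base axis. Payload 15.5 kg.
Tool frame: the origin (TCP) lies at the centre of the arm's flange, where the gripper is bolted on; the fingertips stand 191 mm ahead of it and the grasp point (between the pads) lies 172 mm ahead of it; z points along the fingers, y is the direction in which the jaws open and shut (so a half turn about z gives the same grasp; the last joint's range is limited). The gripper opens to 91 mm and grips with 3 to 60 N. Pads are 32 mm wide; open, the fingers measure 118 mm over their backs; the gripper's body (76 mm by 178 mm) begins 60 mm behind the grasp point.
Start: joints at [1.234, 0.494, 1.345, -0, 1.302, -0.096], TCP at [0.15, 0.607, 0.405] pointing down, gripper open.
Joint ranges: [-2.91, 2.91], [-0.82, 2.16], [0.22, 2.67], [-1.22, 4.37], [0.12, 2.79], [-3.08, 3.08]. Speed limits (rad/s): [1.89, 1.89, 2.57, 3.01, 3.01, 3.01].

INTERFACE

Orientations are given as a unit quaternion [x, y, z, w].
In Python, from station import * gives the robot as it stands. Calls block until the motion is done:
- move_pose(position, orientation): joint-space move of the TCP to a pose.
- move_linear(position, v=0.15, ori=None, threshold=None): straight line of the TCP; ori=None keeps the orientation; v is the mean speed in m/s. With threshold (N) it stops when the force on the tool has changed by that much, and returns True; else False.
- move_j(angles): joint-space move.
- gripper_to(opening, squeeze=None): finger opening in m; squeeze is the grip in N (None keeps the last); returns when the fingers have stopped.
- pause(seconds).
- inverse_kinematics(position, orientation): joint angles nearest the present ones, or None.
- read_state(): the state.
- camera(name): name is "side" or "top"; returns the picture (480x640x3 uint8, blue, green, red); there is no depth.
- camera_model(name): a dict with "camera_matrix" (3x3 intrinsics, pixels), "cam_to_world" (4x4, takes a point from camera to world coordinates). Camera axes: x right, y down, z forward; pixel columns grow to the right and rows downward; lengths in m; the calibration is good to about 2 mm. A picture is of the moment at which its call begins. camera_model takes no time and is no camera call.
A pose or a line that the arm cannot do raises MotionError and nothing moves.
- job_done(): hands the job in, once; it reports no verdict.
The state is a dict: "time": time; "joints": joint angles; "qd": joint speeds; "effort": joint torques, N m; "tool_pos": TCP position; "orientation": TCP orientation; "wrist_force": force on the tool from outside, world axes, zero at the start; "torque": the same for the moment, N m; "finger_gap": finger opening in m.
Only numpy, scipy, OpenCV 4.12 (cv2) and the standard library are available. Lean on these libraries where they do the work, as an engineer would, in place of code of your own. Each camera call takes 0.05 s, during which the arm holds its last target.

TASK

Check two faces of the aluminium bobbin-carrier base on the bench gauge: slide it along the bench until one of its long sides sits flush against the gauge bar, with the base roughly in the middle of the bar and the plunger pushed in, and pause there a moment. Then draw it clear of the plunger, give it a quarter turn so that the plain end (the end away from the spindle stub) meets the bar, slide that end flush against the middle of the bar and leave it there. Keep the base flat on the bench throughout, press it home gently rather than ramming it, and leave the bobbins and other things on the bench where they are.

Things in the scene. Friction and masses are not known exactly. Their poses are not given: they have to be found in the camera images.
- carrier: Workpiece: loose aluminium block, 95 mm along its x, 130 mm along its y, 40 mm high, 0.6 to 0.95 kg, slides under 3 to 9 N. Origin: centre of its underside, z up. Long sides: +x and -x faces; plain end: -y face. A round stub stands on its top near the +y end. Starts 95 to 135 mm (its middle) on the robot's side of the bar's front, a long side within 26 degrees of facing it, stub to the left.
- plain_end (a point): Centre of the carrier base's plain end face (-y face, 65 mm from its middle, 20 mm above the bench): the end away from the stub.
- stub (a point): Centre of the top of the upright round steel stub on the carrier base: 24 mm diameter, 28 mm tall, its top 68 mm above the bench, on the base's centre line 40 mm from its middle towards +y. It can be hooked to tow the base, which then swings round to trail behind it.
- gauge: Squareness gauge, fixed to the bench: a steel bar 180 mm long (its y), 34 mm high, 24 mm thick, with a 28 mm gap in the middle for the plunger; behind it a green housing 30 mm high, with a flat dial up to 66 mm high from 45 mm behind the bar's front. Origin: on the bench under the middle of the front face, which looks to the robot; +x points into the bar, away from the robot. Place and yaw vary.
- plunger (a joint): The gauge's sprung plunger, a 16 mm steel pin in the middle of the bar, centred 20 mm above the bench. 0 m: fully out, its tip 8 mm in front of the bar's front face; 0.008 m: pushed in flush with the front face (a face flush on the bar). Its spring presses with less than 1.2 N and cannot shift the carrier base.
- bobbin_a: Bystander: a bobbin standing upright, 54 mm across its flanges, 125 mm tall, beside the left end of the bar. Origin: centre of its underside.
- bobbin_b: Bystander: a bobbin like it, beside the right end of the bar. Origin: centre of its underside.
- bobbin_c: Bystander: a third bobbin like these, nearer the robot on the left. Origin: centre of its underside.
- oil: Bystander: a white plastic bottle, 60 mm across, 150 mm tall, to the left. Origin: centre of its underside.
- bolts_bowl: Bystander: a small steel bowl, 90 mm across, 35 mm tall, to the right. Origin: centre of its underside.
- wrench: Bystander: a wrench lying flat to the left, near the robot. Its long axis is x.
- brush: Bystander: a brush lying flat to the right, near the robot. Its long axis is x.
Mind the look-alikes: they are no part of the job. What is shaped like the carrier but purple is not meant. What is shaped like the gauge but blue is not meant.

How it is judged:
By the outcome, as a careful person would: the job done as asked, in the order asked, and still so for the second after the job is handed in, with the robot touching nothing.
It also fails if it takes over 67 s, if anything falls off the work surface, if the arm or the gripper's body presses on something with over 40 N, if the wrist force passes 120 N, or if a joint passes its speed limit or range.

## Working session

There is one attempt and no reset: what is moved stays moved. The work goes in short steps, each a Python script; the robot and the scene stay as the last script left them, time stands still between calls to the robot, and variables do not carry over. Pictures are saved under pics/ and viewed, and the job is handed in when it is done.

```bash
ls; mkdir -p pics
python3 - <<'E'
from station import *
import cv2
for n in("top","side"):
    cv2.imwrite(f"pics/{n}0.png",camera(n)); m=camera_model(n); print(n,m["camera_matrix"],m["cam_to_world"])
s=read_state(); print(s)
E
```

```text
pics
top [[527.05289919   0.         314.54770265]
 [  0.         527.05289919 248.41009501]
 [  0.           0.           1.        ]] [[ 0.01346377 -0.99385312  0.10988491  0.39081875]
 [-0.9994173  -0.01682285 -0.02969943  0.00792227]
 [ 0.03136545 -0.10942101 -0.9935005   1.18704599]
 [ 0.          0.          0.          1.        ]]
side [[502.08355201   0.         319.53061229]
 [  0.         502.08355201 243.59330144]
 [  0.           0.           1.        ]] [[-0.9988624  -0.03331235  0.03412038  0.46723072]
 [-0.04739443  0.77247574 -0.63327324  0.65863568]
 [-0.00526135 -0.63416994 -0.77317579  0.8600936 ]
 [ 0.          0.          0.          1.        ]]
{'time': 0.1, 'joints': array([ 1.23352327e+00,  4.94134890e-01,  1.34604550e+00, -3.38254065e-05,
        1.30248799e+00, -9.54500546e-02]), 'qd': array([ 9.98443875e-05, -5.08471533e-04, -2.10262287e-03, -9.43983815e-04,
       -4.08871876e-04, -3.53049168e-06]), 'effort': array([ 3.11201533e-03, -8.80241275e+01, -3.82543087e+01,  7.07277982e-02,
        4.81711258e-02,  1.78117382e-06]), 'tool_pos': array([0.14960165, 0.60670532, 0.40419719]), 'orientation': array([ 1.20612624e-01,  9.92699504e-01, -5.28821981e-04, -9.95417980e-05]), 'wrist_force': array([ 0.09953195, -0.08659663,  0.66848939]), 'torque': array([-0.03210303, -0.03777785,  0.02315814]), 'finger_gap': 0.09151342515145655}
```

View pics/top0.png

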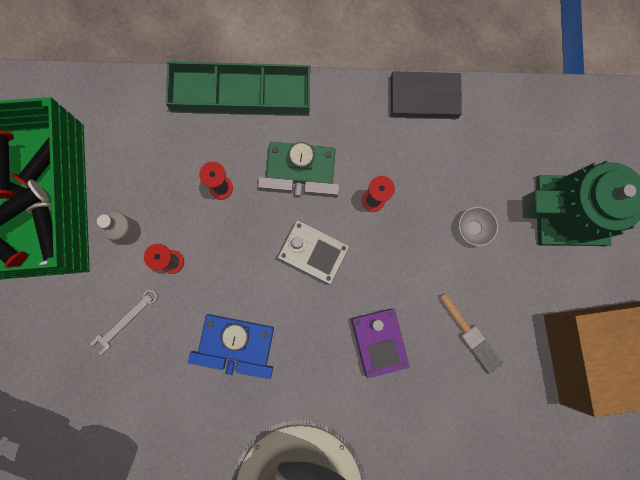

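View pics/side0.png

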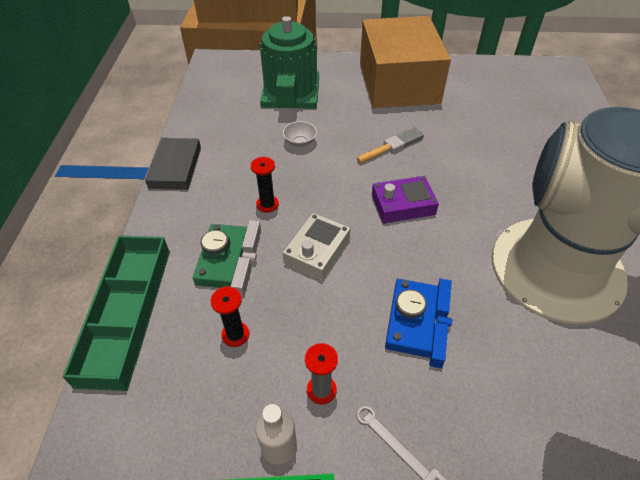

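The real carrier is the light grey block at top (313,252) with its stub at (297,243). The purple block at (380,343) is the look-alike. The real gauge is the green one, with its bar from (258,185) to (338,192). The blue one at (232,346) is the look-alike. Next I'll enlarge both and measure.

Run:
```python
import cv2,numpy as np
a=cv2.imread("pics/top0.png")[130:295,240:400];b=cv2.imread("pics/side0.png")[190:310,180:380]
cv2.imwrite("pics/c1.png",cv2.resize(a,None,fx=3.6,fy=3.6,interpolation=2))
cv2.imwrite("pics/c2.png",cv2.resize(b,None,fx=4,fy=4,interpolation=2))
```

```text
(no output)
```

View pics/c1.png

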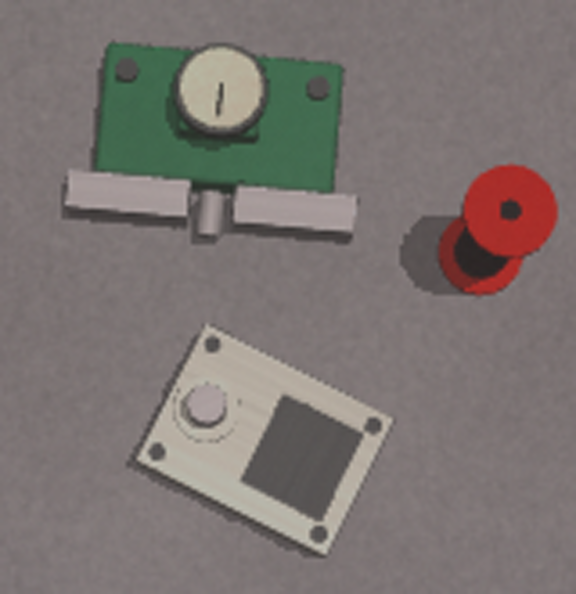

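View pics/c2.png

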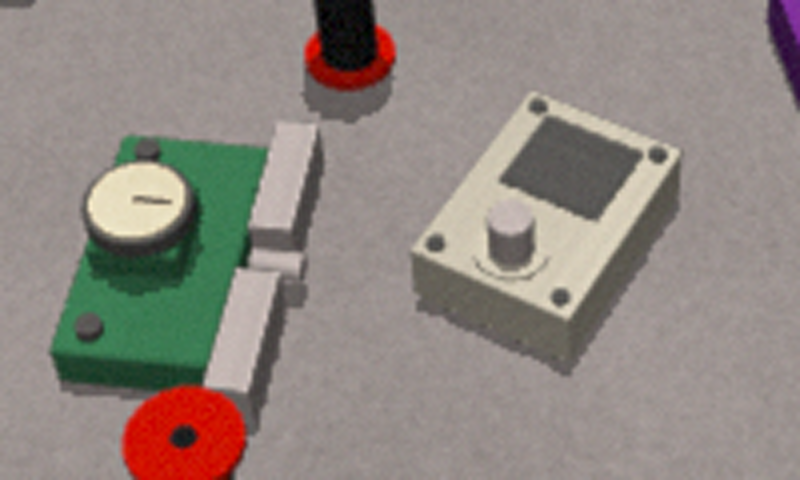

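The crops confirm both. The carrier is the grey block with a dark plate and a steel stub, and its top corners in crop 1 are about (208,324), (393,419), (327,556) and (137,460). The gauge is green, with a split steel bar whose plunger tip is at (209,235). Next I'll take positions from colour masks.

```bash
cat > h.py <<'E'
import numpy as np,cv2
from station import *
def ray(n,uv):
    m=camera_model(n);K=np.array(m["camera_matrix"]);T=np.array(m["cam_to_world"])
    d=T[:3,:3]@np.linalg.solve(K,[uv[0],uv[1],1]);return T[:3,3],d
def onz(n,uv,z):
    o,d=ray(n,uv);return (o+d*(z-o[2])/d[2])[:2]
def tri(a,b):
    o1,d1=ray("top",a);o2,d2=ray("side",b)
    s,_,_,_=np.linalg.lstsq(np.c_[d1,-d2],o2-o1,rcond=None)
    p,q=o1+s[0]*d1,o2+s[1]*d2
    return (p+q)/2,np.linalg.norm(p-q)
def cmask(img):
    i=img.astype(int); m=((i[...,2]-i[...,0]>12)&(i[...,1]-i[...,0]>8)&(i[...,2]>125)&(i[...,2]-i[...,1]<25)).astype(np.uint8)*255
    return m
def carrier(img,n="top",near=None):
    m=cv2.morphologyEx(cmask(img),cv2.MORPH_CLOSE,np.ones((3,3)))
    cs,_=cv2.findContours(m,cv2.RETR_EXTERNAL,cv2.CHAIN_APPROX_NONE)
    out=[]
    for c in cs:
        if cv2.contourArea(c)>1000:
            r=cv2.minAreaRect(c); out.append((r,cv2.boxPoints(r)))
    return out
E
python3 - <<'E'
from h import *
for n in("top","side"):
    im=cv2.imread(f"pics/{n}0.png"); cv2.imwrite(f"pics/m_{n}.png",cmask(im))
    for r,b in carrier(im): print(n,r,b.tolist())
g=lambda p,f,o:((p[0]+.5)/f-.5+o[0],(p[1]+.5)/f-.5+o[1])
T=lambda p:g(p,3.6,(240,130)); S=lambda p:g(p,4,(180,190))
P={"c_stubleft_far":((208,324),(414,252)),"c_far_right":((393,419),(532,94)),"c_near_right":((327,556),(681,152)),"c_near_left":((137,460),(570,320)),
"stub":((207,404),(511,217)),"barL_front":((64,209),(246,390)),"barR_front":((355,234),(320,125)),"barR_back":((357,196),(277,124))}
for k,(a,b) in P.items(): print(k,*[np.round(x,4) for x in tri(T(a),S(b))], onz("top",T(a),.04),onz("top",T(a),.034))
for nm,q in dict(boba=(221,193),bobb=(373,203),bobc=(176,263)).items(): print(nm,onz("top",q,0))
for nm,q in dict(bl=(190,357),br=(272,377),bt=(232,335),pu1=(353,317),pu2=(368,376),pu3=(395,310)).items(): print(nm,onz("top",q,.04))
E
```

```text
top ((318.1213073730469, 448.0088806152344), (101.15384674072266, 36.53845977783203), 22.61986541748047) [[264.40826416015625, 445.42010498046875], [278.4615478515625, 411.69232177734375], [371.8343505859375, 450.59765625], [357.78106689453125, 484.325439453125]]
top ((313.0000305175781, 251.50003051757812), (57.6905517578125, 42.0380744934082), 26.56505012512207) [[277.800048828125, 257.4000244140625], [296.60003662109375, 219.80003356933594], [348.20001220703125, 245.60003662109375], [329.4000244140625, 283.20001220703125]]
top ((611.0, 41.5), (65.0, 56.0), 90.0) [[583.0, 9.0], [639.0, 9.0], [639.0, 74.0], [583.0, 74.0]]
top ((310.0, 34.0), (68.0, 218.0), 90.0) [[201.0, 0.0], [419.0, 0.0], [419.0, 68.0], [201.0, 68.0]]
side ((274.70001220703125, 426.6000671386719), (36.671512603759766, 40.69643783569336), 26.56505012512207) [[249.20001220703125, 436.6000671386719], [267.4000244140625, 400.2000427246094], [300.20001220703125, 416.6000671386719], [282.0, 453.0000915527344]]
side ((556.609130859375, 275.56365966796875), (140.973388671875, 83.60160064697266), 25.489200592041016) [[474.
[... 1599 characters left out ...]
t [0.4958 0.0539 0.0389] 0.0017 [0.49655869 0.05379614] [0.4971118 0.0540361]
stub [0.5274 0.0119 0.0684] 0.0011 [0.53147661 0.01198859] [0.53221237 0.01200986]
barL_front [0.6526 0.1022 0.0361] 0.0022 [0.65059306 0.10181726] [0.65195189 0.10230841]
barR_front [ 0.6397 -0.0778  0.0333] 0.0007 [ 0.63858717 -0.0773564 ] [ 0.6398832  -0.07780248]
barR_back [ 0.664  -0.079   0.0318] 0.0009 [ 0.66249505 -0.07839003] [ 0.66391615 -0.07884151]
boba [0.64561853 0.18756968]
bobb [ 0.62930305 -0.16045064]
bobc [0.48395337 0.282663  ]
bl [0.28091451 0.23544317]
br [0.24088781 0.06049701]
bt [0.32817901 0.14793771]
pu1 [ 0.36974606 -0.11164019]
pu2 [ 0.24490847 -0.14451601]
pu3 [ 0.38600979 -0.20307241]
```

View pics/m_top.png

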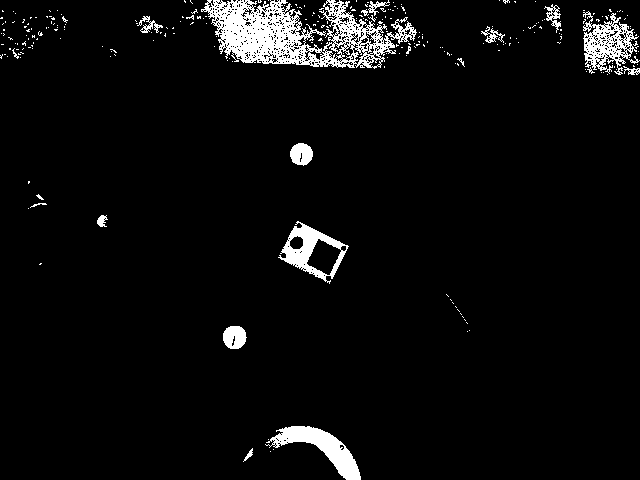

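Triangulated heights agree with the text: 38 mm for the block top, 68 mm for the stub and 34 mm for the bar. The gauge is at (0.646, 0.012) with a yaw of about -3.8°. The carrier is at (0.510, -0.024), 133 mm in front of the bar, 46 mm right of its middle and about 22° off square. Plan:
1. Grip the stub and tow the carrier square in front of the bar.
2. Push the long side home low down with two spread fingers.

```bash
cat >> h.py <<'E'
from scipy.spatial.transform import Rotation as R
GY=np.arctan2(.1801,.0120)-np.pi/2
GO=np.array([.646,.0123])
gx=np.array([np.cos(GY),np.sin(GY)]);gy=np.array([-np.sin(GY),np.cos(GY)])
W=lambda a,b:GO+a*gx+b*gy
G=lambda p:np.array([(np.asarray(p)-GO)@gx,(np.asarray(p)-GO)@gy])
def down(deg):   # jaw (tool y) direction in world degrees
    t=np.radians(deg);y=np.array([np.cos(t),np.sin(t),0]);z=np.array([0,0,-1.]);x=np.cross(y,z)
    return R.from_matrix(np.c_[x,y,z]).as_quat()
GD=np.degrees(GY)
def P(xy,z): return [float(xy[0]),float(xy[1]),z]
def look(tag):
    im=camera("top");cv2.imwrite(f"pics/{tag}.png",cv2.resize(im[110:350,180:420],None,fx=2.4,fy=2.4,interpolation=2))
    return im
def st():
    s=read_state();print("t",round(s["time"],2),"tcp",np.round(s["tool_pos"],4),"G",np.round(G(s["tool_pos"][:2]),4),"F",np.round(s["wrist_force"],1),"gap",round(s["finger_gap"],4),"j6",round(s["joints"][5],2));return s
def report(im):
    for r,b in carrier(im):
        c=r[0]
        if 220<c[0]<400 and 150<c[1]<400 and min(r[1])>30:
            q=np.array([onz("top",p,.04) for p in b]); e=[q[1]-q[0],q[2]-q[1]]
            l=max(e,key=np.linalg.norm); l=l if l@gy>0 or True else -l
            print("carrier G",np.round(G(q.mean(0)),4),"long axis rel gauge y deg",np.round((np.degrees(np.arctan2(l[1],l[0]))-GD-90+90)%180-90,2),"size",np.round([np.linalg.norm(v) for v in e],4))
E
python3 - <<'E'
from h import *
print(GD,G([.5104,-.0244]),G([.5274,.0119]))
# ik checks
for nm,xy,z,d in [("stub",(.5274,.0119),.234,63.9),("stub180",(.5274,.0119),.234,63.9-180),("stage",W(-.075,.04),.234,90+GD),("rot",W(-.17,0),.234,180+GD),("stage-",W(-.075,.04),.234,-90+GD),("rot-",W(-.17,0),.234,GD),("pl",W(-.13,0),.203,GD+90),("pe",W(-.21,0),.203,GD+90),("pl-",W(-.13,0),.203,GD-90)]:
    j=inverse_kinematics(P(xy,z),down(d)); print(nm,None if j is None else np.round(j,2))
E
```

```text
-3.8119633259252477 [-0.1328601 -0.0456338] [-0.11831102 -0.00828391]
stub [-0.09  0.6   1.76 -0.    0.79 -1.21]
stub180 [-0.09  0.6   1.76 -0.    0.79  1.94]
stage [-0.    0.64  1.63 -0.    0.87 -1.51]
rot None
stage- [-0.    0.64  1.63 -0.    0.87  1.63]
rot- [-0.08  0.55  1.88 -0.    0.71 -0.01]
pl [-0.08  0.64  1.8  -0.    0.7  -1.58]
pe [-0.08  0.59  2.   -0.    0.56 -1.58]
pl- [-0.08  0.64  1.8  -0.    0.7   1.56]
```

Run:
```python
from h import *
s=(.5274,.0119)
move_pose(P(s,.34),down(63.9-180)); st()
move_linear(P(s,.236),v=.12); 
gripper_to(0.0,squeeze=40); st()
t=W(-.082,.04)
move_linear(P(t,.236),v=.05,ori=down(GD-90)); st()
im=look("s1"); report(im); cv2.imwrite("pics/s1side.png",camera("side"))
```

```text
t 2.61 tcp [0.5275 0.0124 0.3401] G [-0.1183 -0.0077] F [-0.9  0.7  0.6] gap 0.0912 j6 1.94
t 4.67 tcp [0.5274 0.0119 0.236 ] G [-0.1183 -0.0082] F [ 1.1  2.1 -0.5] gap 0.0229 j6 1.94
t 6.03 tcp [0.5665 0.0575 0.236 ] G [-0.0823  0.0398] F [-3.6 -4.1  3.8] gap 0.0233 j6 1.63
carrier G [-0.3707  0.1266] long axis rel gauge y deg 3.51 size [0.2994 0.4673]
carrier G [-0.1195  0.0696] long axis rel gauge y deg 3.82 size [0.1479 0.2773]
carrier G [0.0191 0.0755] long axis rel gauge y deg 5.15 size [0.2205 0.1656]
```

View pics/s1.png

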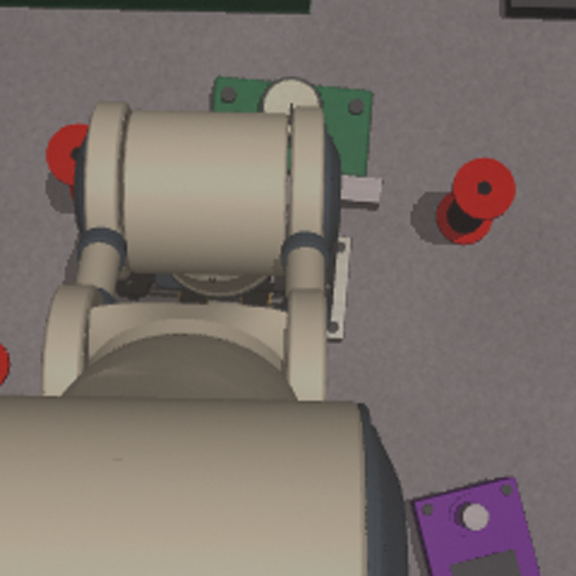

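View pics/s1side.png

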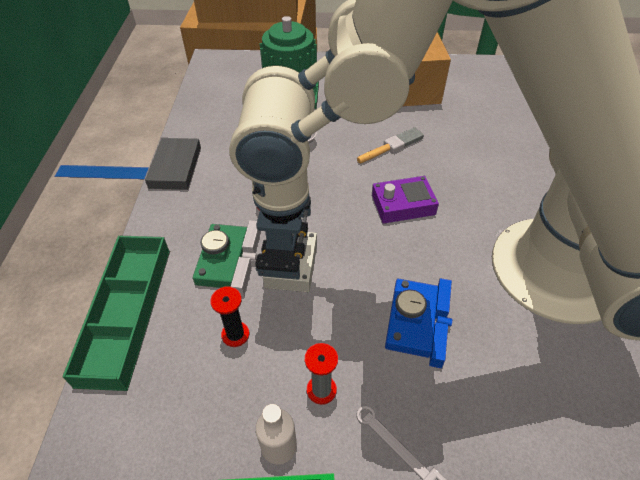

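The stub grip holds. The right end edge at crop (350,238) to (340,335) shows the base within a couple of degrees of square, clear of the bar. Next I'll release and push it home with two fingers.

Run:
```python
from h import *
gripper_to(0.091)
p=read_state()["tool_pos"]
move_linear(P(p[:2],.275),v=.12)
move_linear(P(W(-.172,0),.275),v=.15)
im=look("s2"); report(im)
move_linear(P(W(-.172,0),.205),v=.12); st()
r=move_linear(P(W(-.125,0),.205),v=.035,threshold=25); print(r); st()
r=move_linear(P(W(-.105,0),.205),v=.015,threshold=9); print(r); st()
im=look("s3"); report(im);cv2.imwrite("pics/s3side.png",cv2.resize(camera("side")[190:340,180:380],None,fx=4,fy=4))
```

```text
carrier G [-0.3197  0.0226] long axis rel gauge y deg -1.08 size [0.155  0.2789]
carrier G [-0.1163  0.0143] long axis rel gauge y deg -0.35 size [0.1616 0.2336]
t 9.31 tcp [0.4747 0.0238 0.2053] G [-1.717e-01  1.000e-04] F [-1.  -0.5  0.2] gap 0.0912 j6 1.56
False
t 10.8 tcp [0.5206 0.0207 0.2048] G [-0.1257  0.    ] F [-8.1  0.5  4.8] gap 0.091 j6 1.56
True
t 11.8 tcp [0.536  0.0197 0.2045] G [-0.1102  0.    ] F [ 1.1 -0.1 -0. ] gap 0.091 j6 1.56
carrier G [-0.3252  0.0506] long axis rel gauge y deg -0.58 size [0.2916 0.4583]
carrier G [-0.0424  0.011 ] long axis rel gauge y deg -0.5 size [0.1291 0.2109]
```

View pics/s3.png

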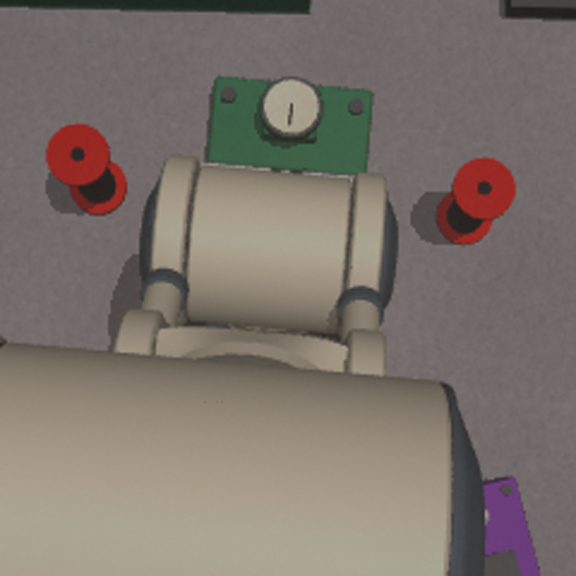

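View pics/s3side.png

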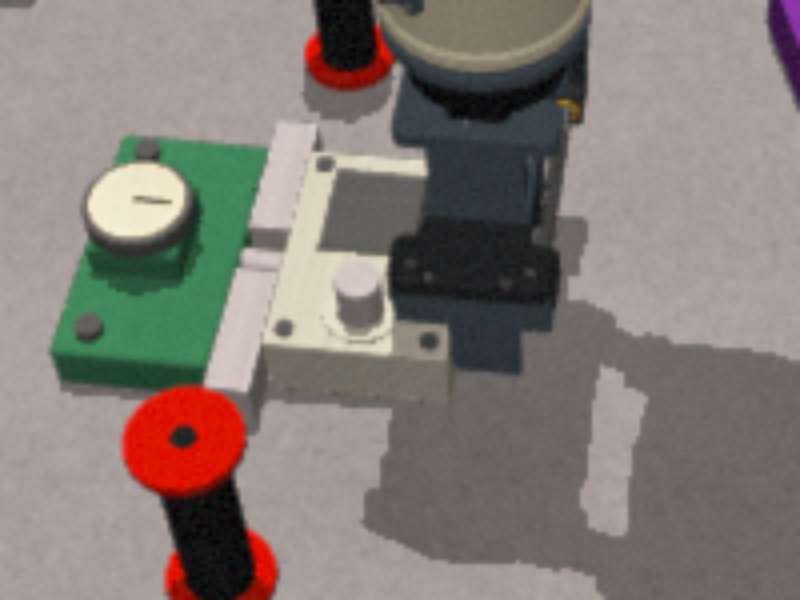

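View pics/s2.png

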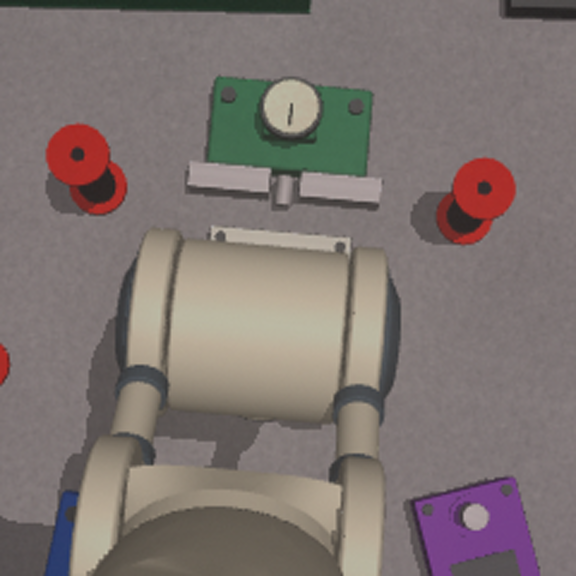

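The side view shows the long side at the bar, but the force stop was ambiguous: the reading dropped back to about 0. I'll press once more, gently, from this baseline.

Run:
```python
from h import *
for i in range(3):
    r=move_linear(P(W(-.100,0),.205),v=.01,threshold=16); s=st(); print(r)
    if r: break
pause(.1); st()
pause(1.0); st()
look("s4"); cv2.imwrite("pics/s4side.png",cv2.resize(camera("side")[215:300,220:320],None,fx=7,fy=7,interpolation=2))
```

```text
t 12.38 tcp [0.5367 0.0196 0.2041] G [-0.1095  0.    ] F [ 0.4  0.7 -1. ] gap 0.0909 j6 1.56
True
t 12.47 tcp [0.5367 0.0197 0.204 ] G [-1.096e-01  1.000e-04] F [ 0.4 -0.4  0.7] gap 0.091 j6 1.56
t 13.47 tcp [0.5366 0.0196 0.204 ] G [-0.1096  0.    ] F [ 0.3 -0.4  0.3] gap 0.0908 j6 1.56
```

View pics/s4side.png

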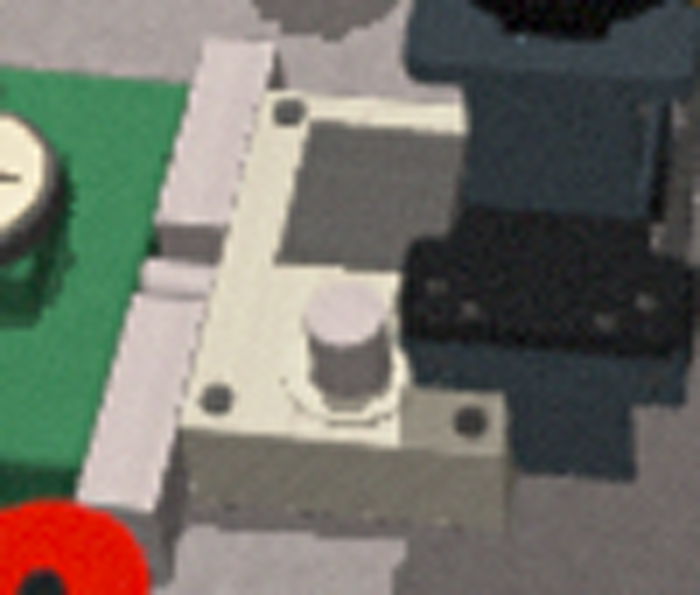

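Run:
```python
from h import *
move_linear(P(W(-.150,0),.205),v=.06)
move_linear(P(W(-.172,0),.275),v=.15); st()
cv2.imwrite("pics/s5.png",cv2.resize(camera("top")[160:280,240:360],None,fx=5,fy=5,interpolation=2)); cv2.imwrite("pics/s5side.png",cv2.resize(camera("side")[215:300,220:320],None,fx=7,fy=7,interpolation=2))
```

```text
t 15.04 tcp [0.4746 0.0237 0.2747] G [-0.1718 -0.    ] F [ 0.1 -0.1 -0.2] gap 0.0908 j6 1.56
```

View pics/s5side.png

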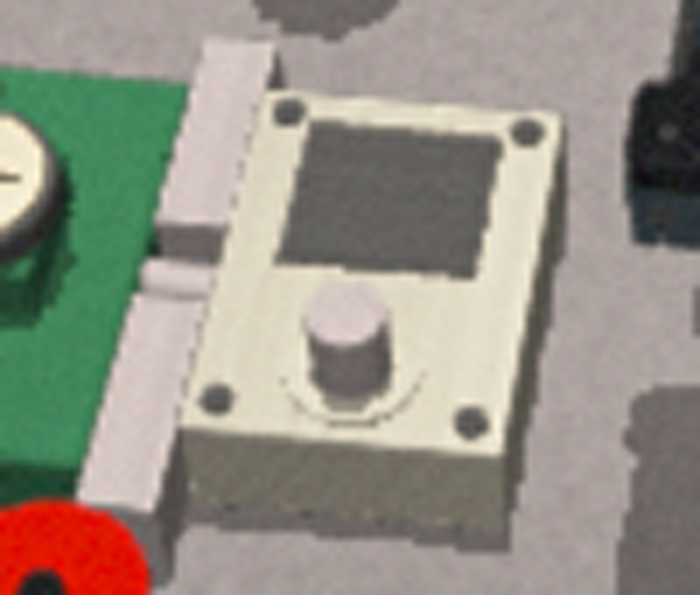

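View pics/s5.png

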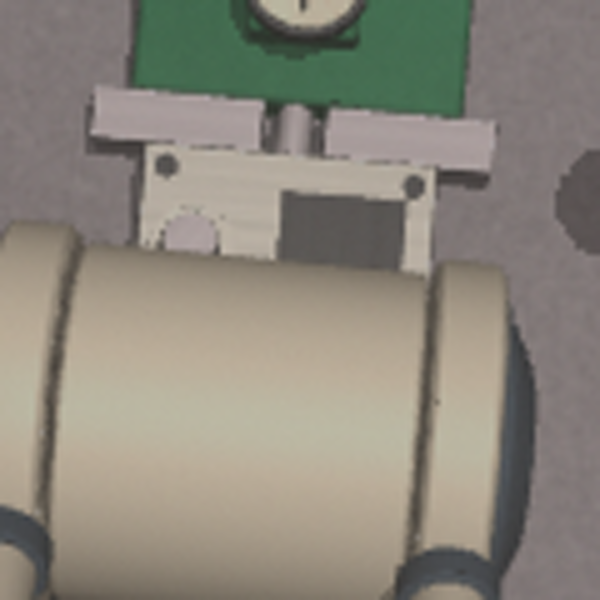

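Stage 1 is good. The long edge runs flush along the bar, the plunger is in, and the base spans px 143–435 against the bar's 92–495, which is within about 1–2 mm of centred. It was held there for over 1 s. Next: grip the stub, draw back, turn 90° and release.

Run:
```python
from h import *
s=W(-.0475,.0415)
move_linear(P(s,.275),v=.15)
move_linear(P(s,.236),v=.1)
gripper_to(0.0,squeeze=40); st()
move_linear(P(W(-.130,.0405),.236),v=.05); st()
for a in (30,60,90):
    t=np.radians(a); move_linear(P(W(-.130-.04*np.sin(t),.04*np.cos(t)),.236),v=.035,ori=down(GD-90+a))
st()
gripper_to(0.091)
move_linear(P(W(-.170,0),.275),v=.12)
move_linear(P(W(-.225,0),.30),v=.12,ori=down(GD)); st()
cv2.imwrite("pics/s6.png",cv2.resize(camera("top")[140:340,220:420],None,fx=3,fy=3,interpolation=2)); cv2.imwrite("pics/s6side.png",cv2.resize(camera("side")[195:315,200:360],None,fx=5,fy=5,interpolation=2))
```

```text
t 17.75 tcp [0.6013 0.0567 0.236 ] G [-0.0475  0.0413] F [-0.1 -2.6  0.4] gap 0.0233 j6 1.63
t 19.55 tcp [0.519  0.0614 0.236 ] G [-0.13    0.0405] F [-0.5  0.7 -3.3] gap 0.0231 j6 1.64
t 21.77 tcp [0.4766 0.0237 0.236 ] G [-1.698e-01  1.000e-04] F [-0.4 -1.7 -4.7] gap 0.0235 j6 -0.01
t 24.01 tcp [0.422  0.0272 0.3   ] G [-0.2245 -0.    ] F [-0.3  0.3  0.5] gap 0.091 j6 -0.01
```

View pics/s6side.png

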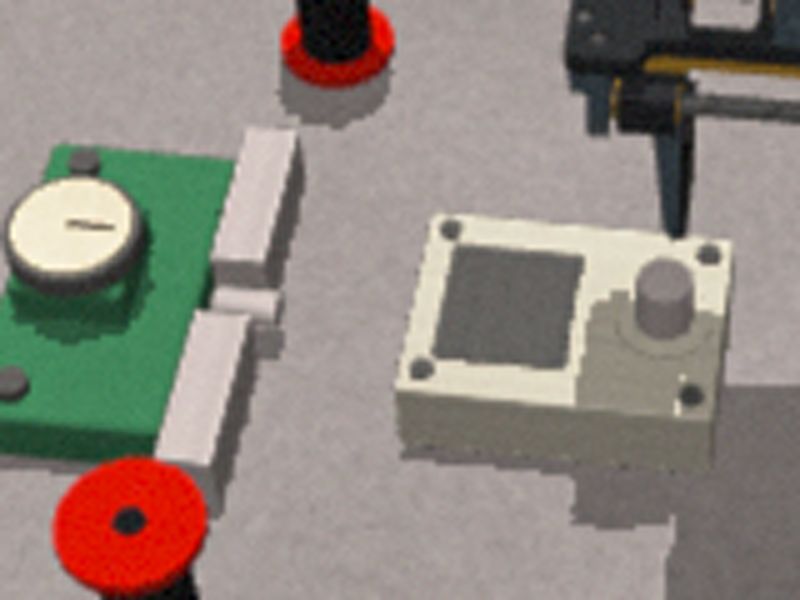

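View pics/s6.png

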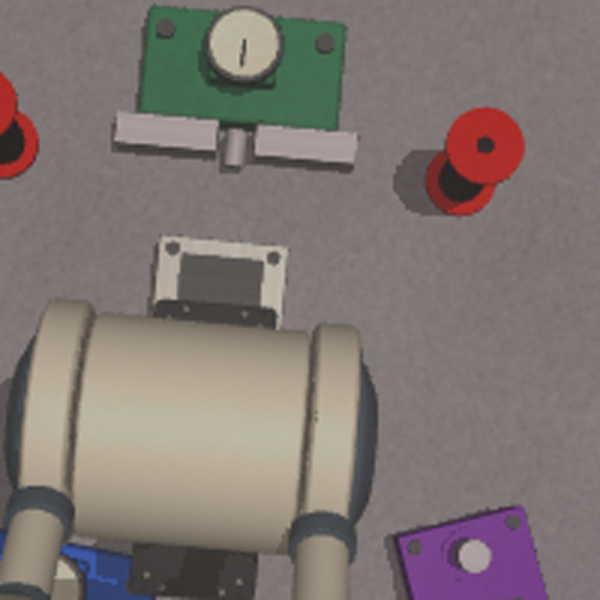

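The quarter turn worked. The stub now points to the robot and the plain end (dark-plate side) faces the bar, with its edge at crop (160,237) to (287,248), about 1° and about 3 mm off. Next I'll push on the stub end with both fingers at narrower spacing.

Run:
```python
from h import *
o=-.002
gripper_to(0.058)
move_linear(P(W(-.240,o),.30),v=.05,ori=down(GD-90)); st()
move_linear(P(W(-.240,o),.204),v=.12)
r=move_linear(P(W(-.165,o),.204),v=.035,threshold=25); print(r); st()
r=move_linear(P(W(-.138,o),.204),v=.012,threshold=16); print(r); st()
r=move_linear(P(W(-.134,o),.204),v=.01,threshold=16); print(r); st()
pause(.3)
cv2.imwrite("pics/s7side.png",cv2.resize(camera("side")[195:315,200:360],None,fx=5,fy=5,interpolation=2))
```

```text
t 26.5 tcp [0.4064 0.0263 0.3   ] G [-0.24  -0.002] F [0.5 0.7 0.1] gap 0.0581 j6 1.55
False
t 29.74 tcp [0.4804 0.0214 0.2038] G [-0.1659 -0.002 ] F [-8.1  1.   5.4] gap 0.0576 j6 1.56
True
t 31.43 tcp [0.5015 0.02   0.2034] G [-0.1446 -0.0019] F [-0.7  0.5 -0.5] gap 0.0579 j6 1.56
True
t 31.91 tcp [0.5023 0.0199 0.2031] G [-0.1439 -0.0019] F [0.6 0.6 0.2] gap 0.0578 j6 1.56
```

View pics/s7side.png

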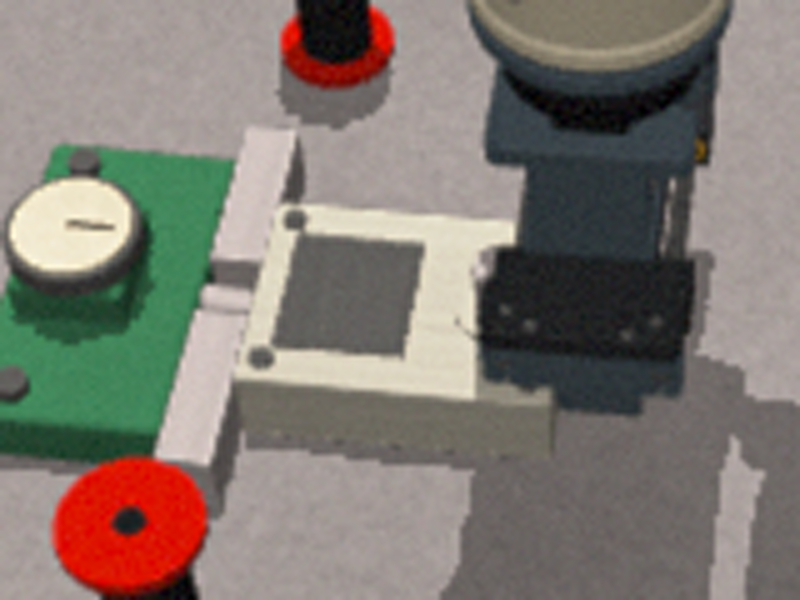

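Run:
```python
from h import *
move_linear(P(W(-.19,-.002),.204),v=.06)
move_linear(P(W(-.24,-.002),.32),v=.15)
move_pose([0.15,.45,.42],down(GD-60)); st()
im=camera("top"); report(im)
cv2.imwrite("pics/s8.png",cv2.resize(im[130:290,240:400],None,fx=3.7,fy=3.7,interpolation=2))
cv2.imwrite("pics/s8full.png",im)
cv2.imwrite("pics/s8side.png",cv2.resize(camera("side")[195:315,200:360],None,fx=5,fy=5,interpolation=2))
```

```text
t 36.0 tcp [0.1507 0.4497 0.4197] G [-0.5233  0.4035] F [ 0.9 -1.  -0.5] gap 0.0582 j6 2.24
carrier G [-0.0642  0.0041] long axis rel gauge y deg -89.61 size [0.1281 0.0941]
```

View pics/s8side.png

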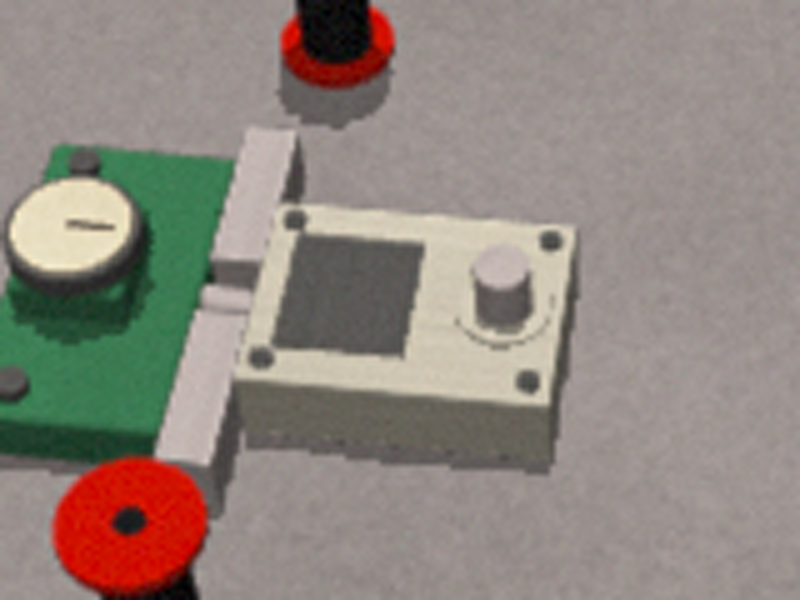

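View pics/s8.png

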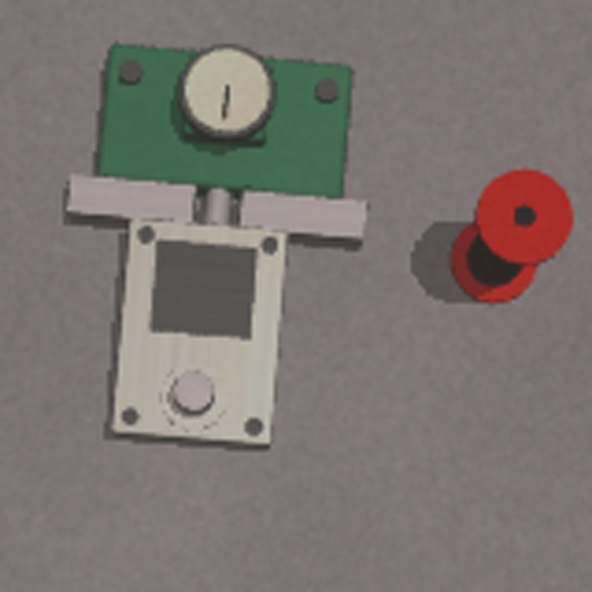

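View pics/s8full.png

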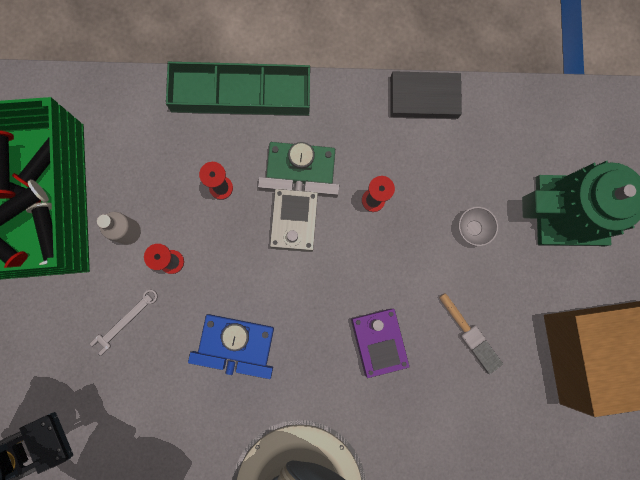

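The plain end is flush with the plunger in. The base is 64 mm from the bar front against 65 mm nominal, about 4 mm left of centre, with yaw within 0.4°. The bystanders haven't moved, so I'm handing it in.

```bash
python3 -c "
from station import *
job_done(); print(read_state()['time'])"
```

```text
the job is handed in; nothing more can be done
the job is handed in; nothing more can be done
```

The job is done and handed in: both faces were set against the gauge in the order asked. The last clock reading before hand-in was 36 s of the 67 s allowed.

- **Long side:** I gripped the stub and towed the base square to the gauge, then pushed the long side flush with two low fingertips. It stayed there for over 1 s, within about 2 mm of the bar's middle, with the plunger in.
- **Plain end:** I drew the base back by the stub, gave it a quarter turn and pushed the plain end flush the same way. I then backed the arm clear.

**Last checks**
- In both camera views the plain end lies along the bar with the plunger in.
- Its centre measured 64 mm from the bar's front (65 mm nominal), about 4 mm left of the middle. The 0.4° yaw reading is within measurement error.
- The bobbins, the other things on the bench and the look-alikes have not moved in the pictures.

**Unclear reading:** the first force stop on the long side was ambiguous, because the reading fell back to about zero. I pressed again gently until the force had changed by 16 N, more than sliding could explain, and confirmed it in the side view. The wrist force also fell back to about zero after each later press.

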